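# Clamp the jamb block and offer up the matching hinge leaf

## Robot

A 6-joint arm with a two-finger parallel gripper is mounted at the origin on the work surface. World frame = base frame: x ahead of the robot, y to its left, z up, the work surface at z = 0. Lengths are in m, angles in degrees, forces in N, time in s.
With the tool pointing down it reaches from about 0.25 to 0.725 m from the base axis. Payload 9.7 kg.
Tool frame: the origin (TCP) lies midway between the tips of the shut fingers; the grasp point (between the pads) lies 19 mm behind it (bot.pinch_z is the distance from the TCP to the grasp point, in m); z points along the fingers, y is the line along which they close (so a half turn about z gives the same grasp; the last joint's range is limited). The gripper opens to 85 mm and grips with 20 to 120 N. Pads are 22 mm wide; open, the fingers measure 114 mm over their backs; the gripper's body (76 mm by 85 mm) begins 54 mm behind the grasp point. The pads swing forward as they close: fully open they stand 13 mm farther back than shut.
Start: joints at [66.463, 4.979, 10.078, 95.1, 0, 90], TCP at [0.22, 0.504, 0.21] pointing down, gripper open.
Joint ranges: [-179.16, 179.16], [-48.56, 103.87], [-65.8, 70.77], [-126.05, 130.52], [-82.76, 87.17], [-180, 180]. Speed limits (degrees/s): [127.2, 127.2, 147.25, 180, 180, 180].

## Interface

Orientations are given as [roll, pitch, yaw] about the fixed x, y, z axes, in that order (R = Rz(yaw) Ry(pitch) Rx(roll)).
In Python, from workcell import sensors, camera, camera_params, ticket, bot gives the robot as it stands.
- The arm moves only by the shell command python3 -m jog 'ROWS' [FORCE]. ROWS is JSON, a list that holds one entry, the list of rows, each a list of 5 numbers: the shift along the world's x, y, z in units of 50 mm (1.0 is 50 mm), then the turn about the world's z in units of 5 degrees (1.0 is 5 degrees), then the opening, from 0 (shut) to 1 (fully open). In form: [[[tx, ty, tz, yaw, grip], ...]]. A call has 1 to 8 rows; each row shifts and turns the commanded pose from where the row before left it; what a row does not reach is not made up. A row lasts 1/10 s, in which the tool goes at most 50 mm and 8.59 degrees, less where a joint would pass 70% of its speed; a pose out of reach is approached as far as the arm can. A call is refused whole if a number of a shift passes 1 or a number of a turn 1, either way. A call with a gripper value outside its range is refused whole. The fingers move at their own pace and stop on an object; FORCE is the grip in N (left out, the last holds). Time passes only in rows, so rows that do not move let the fingers close. It gives the time, the measured TCP pose, the force, the opening and the grip force at its end, in the units of the state.
- sensors.get_obs(): the state, without advancing time (a new reading comes with each control period).
- camera(name): name is "scene" or "top"; returns the picture (400x640x3 uint8, blue, green, red); there is no depth.
- camera_params(name): a dict with "fx", "fy", "cx", "cy" (pixels), "k1" (the pictures are not rectified: a ray, as slopes to the right and down, at radius r is drawn at 1 + k1 r^2 times it, then the intrinsics apply), "T" (4x4, takes a point from camera to world coordinates). Camera axes: x right, y down, z forward; pixel columns grow to the right and rows downward; lengths in m; the calibration is good to about 2 mm. A picture is of the moment at which its call begins. camera_params takes no time and is no camera call.
- ticket.job_done(): hands the job in; it is judged then, once.
The state is a dict: "time": time; "q": joint angles; "qd": joint speeds; "joint_efforts": joint torques, N m; "ee_pos": TCP position; "tcp_rot": TCP orientation; "wrist_force": force on the tool from outside, world axes, zero at the start; "torque": the same for the moment, N m; "opening": finger opening in m; "grasp_force": force on a finger pad.
Only numpy, scipy, OpenCV 4.12 (cv2) and the standard library are available. Lean on these libraries where they do the work, as an engineer would, in place of code of your own. Each camera call takes 0.05 s, during which the arm holds its last target. There are 200 camera calls.

## Task

First take the black handle of the bench clamp and slide its jaw shut until the jamb block is pinched firmly between the two jaws. Then pick up the flap block whose hinge leaf has the single middle knuckle, bring that knuckle down between the two knuckles on the clamped jamb block so that the holes line up well enough for the 8 mm hinge pin to go straight through, and finish while still holding the block there in the gripper, level and still, not leaning on the jamb block. Leave the clamp shut and leave the other things on the bench where they are.

Things in the scene. Friction and masses are not known exactly. Their poses are not given: they have to be found in the camera images.
- jaw (a joint): travel of the clamp's sliding jaw in m: 0 is fully open, grows as the jaw moves towards the fixed jaw (along -y of clamp); about 0.055 when the 90 mm jamb block is pinched. Starts at 0 to 0.025. It slides stiffly (about 3 N), has no spring and stays where it is left. Pushing it also shoves the loose jamb block (another 2 to 5 N) until that meets the fixed jaw; then the force climbs steeply. Some 12 to 15 N kept on the handle for a moment after contact clamps it well.
- jaw_handle (a point): centre of the black handle on top of the sliding jaw: an upright block 34 mm (clamp x) by 20 mm (clamp y) by 46 mm high; it stands on the jaw's dark steel top, which is 23 mm below this point (80 mm above the bench). The handle's top is 23 mm above this point. Moves with the jaw, 32 mm behind the jaw's face; keep the fingertips above the jaw's top so that they clear the jamb block and its knuckles (82 mm). Axes as clamp.
- jaw_face (a point): centre of the sliding jaw's gripping face, 60 mm wide, looking along -y of clamp.
- fixed_face (a point): centre of the fixed jaw's gripping face, looking along +y of clamp.
- fixed_jaw: the fixed dark steel jaw, 60 x 30 x 45 mm, at the -y end of the clamp; origin at the lower edge of its gripping face.
- clamp: grey bench clamp fixed to the bench: bed 80 mm (x) by 260 mm (y), 20 mm thick, fixed jaw at its -y end, sliding jaw with the black handle at its +y end. Origin under the bed, on the bench, midway in x; z up. Jaws rise to 65 mm (fixed) and 80 mm (sliding) above the bench, the handle to 126 mm.
- jamb: jamb block: loose wooden block 60 mm (x) by 90 mm (y) by 50 mm high lying on the clamp's bed between the jaws, its y ends towards the jaws (within about 4 degrees before clamping). Screwed flat on its top is a 4 mm steel hinge leaf with two knuckles (tubes along y, 20 mm outside diameter, 11 mm hole, each 25 mm long, 34 mm apart) that overhang its +x side, the side away from the robot. Origin at the centre of the underside. 0.35 kg.
- jamb_gap (a point): point in the middle between the jamb block's two knuckles, on their common hole axis; its y axis is that hole axis. 44 mm in +x from the jamb block's centre and 52 mm above its underside (72 mm above the bench). Axes as jamb.
- leaf_center (a point): centre of the flap block that is wanted: loose wooden block 60 mm (x) by 44 mm (y) by 36 mm high, lying on the bench with this point 18 mm up. A 4 mm steel leaf is screwed flat on its top, with ONE knuckle 28 mm long in the middle of its -x side (towards the robot, give or take its yaw). Grasp the block's bare wooden y sides from above (44 mm across). About 0.16 kg. It lies in either of two places; the other place has the similar block with two knuckles.
- leaf: the same wanted flap block, origin at the centre of its underside; x from knuckle to block, z up.
- leaf_knuckle (a point): centre of the single knuckle of the wanted flap block (20 mm outside diameter, 11 mm hole along its y axis, 28 mm long): 44 mm in -x from the block's centre and 38 mm above its underside; axes as leaf.
- other_center (a point): centre of the wrong flap block (same 60 x 44 x 36 mm wood, but its leaf has two knuckles 34 mm apart, 84 mm over all): not to be used or moved.
- glue: white glue bottle, 52 mm diameter, 150 mm high, origin under its base; leave alone.
- tape: roll of green tape lying flat, 90 mm outside diameter, 24 mm high, origin under its centre; leave alone.
- driver: screwdriver lying on the bench near the right front; leave alone.
- offcut: thin plywood offcut 70 x 45 x 18 mm, origin under its centre; leave alone.
- measure: yellow tape measure, 65 x 65 x 36 mm, origin under its centre; leave alone.
Things that resemble listed ones, but are neither listed nor needed, are in the scene too. Leave any orange or turquoise look-alike of the leaf alone.

How it is judged:
By the outcome, as a careful person would: the job done as asked, in the order asked, and still so for the second after the job is handed in, while the arm keeps its last pose, push and grip.
It also fails if it takes over 59 s, if anything falls off the work surface, if the arm or the gripper's body presses on something with over 40 N, if the wrist force passes 120 N, or if a joint passes its speed limit or range.

## Working session

There is one attempt and no reset: what is moved stays moved. The work goes in short steps, Python scripts to look and compute and a shell command to move; the robot and the scene stay as the last step left them, time stands still between calls to the robot, and variables do not carry over. Pictures are saved under pics/ and viewed, at most 10 in all, crops included, and the job is handed in when it is done.

```bash
mkdir -p pics; cat > h.py <<'E'
import numpy as np, cv2
from workcell import sensors, camera, camera_params, ticket, bot
def ray(name,px):
    p=camera_params(name);K=np.array([[p['fx'],0,p['cx']],[0,p['fy'],p['cy']],[0,0,1.]])
    u=cv2.undistortPoints(np.array(px,float).reshape(-1,1,2),K,np.array([p['k1'],0,0,0.])).reshape(-1,2)
    T=np.array(p['T']);d=np.c_[u,np.ones(len(u))]@T[:3,:3].T
    return T[:3,3],d
def plane(name,px,z):
    o,d=ray(name,px);return o+d*((z-o[2])/d[:,2])[:,None]
def proj(name,P):
    p=camera_params(name);K=np.array([[p['fx'],0,p['cx']],[0,p['fy'],p['cy']],[0,0,1.]])
    Ti=np.linalg.inv(np.array(p['T']));q=cv2.projectPoints(np.array(P,float).reshape(-1,1,3),cv2.Rodrigues(Ti[:3,:3])[0],Ti[:3,3],K,np.array([p['k1'],0,0,0.]))[0]
    return q.reshape(-1,2)
E
python3 - <<'E'
from h import *
for n in("top","scene"):
    cv2.imwrite(f"pics/{n}0.png",camera(n)); p=camera_params(n); print({k:np.round(v,3).tolist() for k,v in p.items()})
print(sensors.get_obs())
E
```

```text
{'fx': 498.284, 'fy': 498.284, 'cx': 319.12, 'cy': 203.97, 'k1': -0.125, 'T': [[0.061, -0.976, 0.207, 0.302], [-0.998, -0.06, 0.012, 0.009], [0.001, -0.207, -0.978, 1.423], [0.0, 0.0, 0.0, 1.0]]}
{'fx': 406.171, 'fy': 406.171, 'cx': 313.266, 'cy': 201.206, 'k1': -0.043, 'T': [[-0.617, 0.641, -0.458, 1.058], [0.787, 0.498, -0.364, 0.395], [-0.005, -0.584, -0.811, 1.0], [0.0, 0.0, 0.0, 1.0]]}
{'time': 0.1, 'q': array([ 6.64650028e+01,  5.00836352e+00,  1.00386188e+01,  9.51001565e+01,
       -2.09342672e-03,  8.99995575e+01]), 'qd': array([ 0.09904986, -0.12926329, -0.01381714, -0.02879887, -0.06655565,
       -0.01721474]), 'joint_efforts': array([ 7.56826539e-04, -5.21564376e+01,  4.65651798e+01,  1.60809082e-02,
        6.71413636e-05, -1.31904523e-05]), 'ee_pos': array([0.21953522, 0.50402623, 0.20924665]), 'tcp_rot': array([-1.79930099e+02,  2.09288528e-03,  1.56465448e+02]), 'wrist_force': array([ 0.16161464,  0.49975828, -0.89059098]), 'torque': array([ 0.0057054 , -0.01527964,  0.03348919]), 'grasp_force': 0.0, 'opening': 0.08540182399653011}
```

View pics/top0.png

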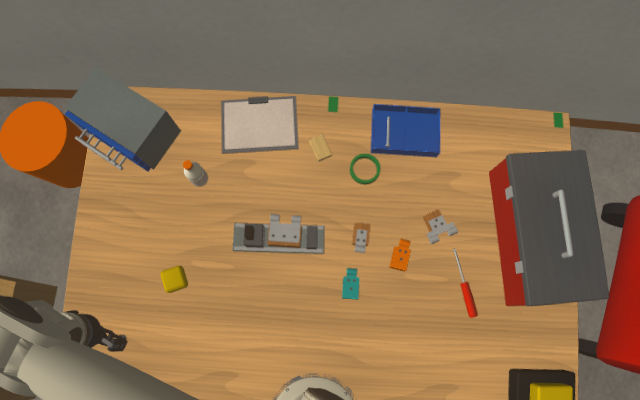

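View pics/scene0.png

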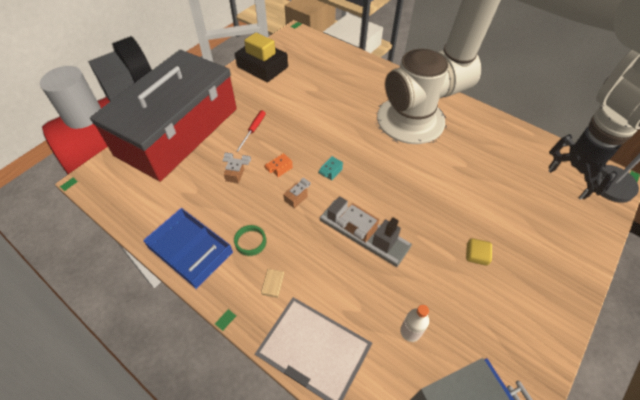

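The top view shows the clamp at (279,238) with its black handle at (250,233) on the +y end. There are four candidate flap blocks:
- Wood and steel at (361,237), which seems to have one knuckle at (361,248).
- Wood and steel at (440,227), which has two knuckles at (433,239) and (451,231).
- An orange look-alike at (401,255).
- A turquoise look-alike at (351,284).

The block at (361,237) fits the description. I'll confirm it in an enlarged crop.

```bash
python3 - <<'E'
from h import *
a=cv2.imread("pics/top0.png")
c=np.vstack([cv2.resize(a[205:265,225:335],None,fx=5,fy=5,interpolation=cv2.INTER_CUBIC),cv2.resize(a[205:265,345:455],None,fx=5,fy=5,interpolation=cv2.INTER_CUBIC)])
cv2.imwrite("pics/crop1.png",c)
E
```

```text
(no output)
```

View pics/crop1.png

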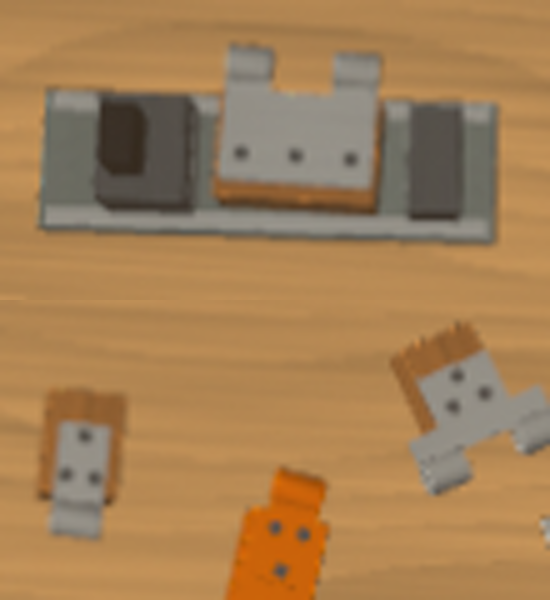

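The crop confirms it. The block at (361,237) has the single middle knuckle at crop (75,520). The right-hand block has two knuckles and the orange one is a look-alike. Next I'll measure the clamp, handle, jamb and leaf.

```bash
python3 - <<'E'
from h import *
f=lambda L,o:[((x+.5)/5-.5+o[0],(y+.5)/5-.5+o[1]) for x,y in L]
A=(225,205);B=(345,145)
bed=plane("top",f([(48,88),(497,102),(495,238),(40,226)],A),.02)
print("bed",bed.round(4).tolist(),bed.mean(0).round(4)); v=bed[0]-bed[1]; print(np.linalg.norm(v), np.linalg.norm(bed[1]-bed[2]),"axis y yaw",np.degrees(np.arctan2(-v[0],v[1])))
print("handle top",plane("top",f([(100,97),(143,97),(143,175),(100,175)],A),.126).round(4).tolist())
print("jaw top",plane("top",f([(97,97),(192,97),(190,208),(97,205)],A),.08).round(4).tolist())
print("fixed top",plane("top",f([(411,100),(461,103),(461,217),(411,216)],A),.065).round(4).tolist())
print("jamb leaf",plane("top",f([(228,45),(272,45),(337,53),(381,53),(376,188),(220,180)],A),.078).round(4).tolist())
L=f([(60,422),(112,424),(102,530),(51,526)],B)
print("leaf steel",plane("top",L,.042).round(4).tolist())
print("leaf wood",plane("top",f([(48,391),(127,394),(120,500),(40,496)],B),.036).round(4).tolist())
# second view: handle top blob in scene
s=cv2.imread("pics/scene0.png")
c=np.hstack([cv2.resize(s[195:270,315:415],None,fx=5,fy=5,interpolation=cv2.INTER_CUBIC),cv2.resize(s[170:245,270:325],None,fx=5,fy=5,interpolation=cv2.INTER_CUBIC)])
cv2.imwrite("pics/crop2.png",c)
E
```

```text
bed [[0.531, 0.2655, 0.02], [0.5388, 0.0082, 0.02], [0.461, 0.0048, 0.02], [0.4516, 0.2626, 0.02]] [0.4956 0.1353 0.02  ]
0.2573941746187574 0.07785347181333091 axis y yaw 1.7277157165737085
handle top [[0.5107, 0.218, 0.126], [0.5121, 0.1952, 0.126], [0.4707, 0.1916, 0.126], [0.4692, 0.2143, 0.126]]
jaw top [[0.518, 0.2271, 0.08], [0.5212, 0.1749, 0.08], [0.4603, 0.171, 0.08], [0.4587, 0.2217, 0.08]]
fixed top [[0.5294, 0.0557, 0.065], [0.5295, 0.028, 0.065], [0.4663, 0.0241, 0.065], [0.4652, 0.0515, 0.065]]
jamb leaf [[0.5517, 0.1578, 0.078], [0.5532, 0.1336, 0.078], [0.5509, 0.0975, 0.078], [0.5524, 0.0734, 0.078], [0.4777, 0.0711, 0.078], [0.4768, 0.1561, 0.078]]
leaf steel [[0.5293, -0.0837, 0.042], [0.5299, -0.113, 0.042], [0.4699, -0.1099, 0.042], [0.4704, -0.0815, 0.042]]
leaf wood [[0.5476, -0.0766, 0.036], [0.5485, -0.1213, 0.036], [0.4881, -0.1198, 0.036], [0.4877, -0.0749, 0.036]]
```

View pics/crop2.png

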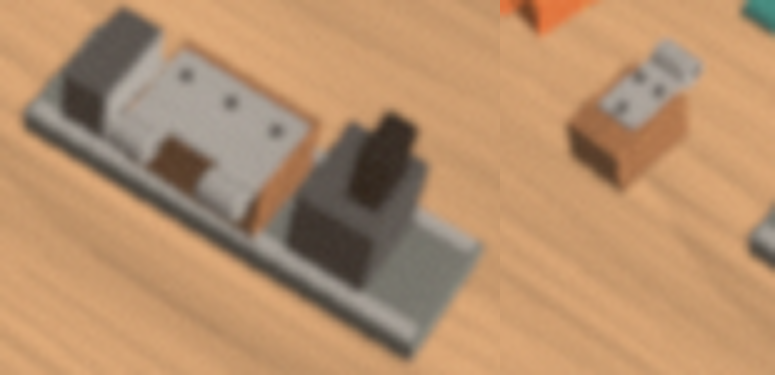

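The scene crop agrees: handle at crop (390,150), single knuckle at (675,60). The clamp has about 1.9° of yaw. The handle is near (0.4935, 0.205) and the jaws are about 0.12 apart. The leaf is near (0.518, -0.098) with about -2° yaw. Moving over the handle now.

```bash
python3 -m jog '[[[0.6,-0.65,0,0.64,1],[0.6,-0.65,0,0.64,1],[0.6,-0.65,0,0.64,1],[0.6,-0.65,0,0.64,1],[0.6,-0.65,0,0.64,1],[0.6,-0.65,0,0.64,1],[0.6,-0.65,0,0.64,1],[0.6,-0.65,0,0.64,1]]]' 60; python3 -c "
from h import *;print(sensors.get_obs()['q'].round(1))"
```

```text
time: 0.9
ee_pos: [0.4605, 0.2426, 0.2097]
tcp_rot: [-180.0, -0.0, -177.8]
wrist_force: [0.8, 0.4, 0.2]
opening: 0.0855
grasp_force: 0.0
[27.8  0.9  5.8 94.9  0.  25.6]
```

```bash
python3 -m jog '[[[0.66,-0.75,0,-0.06,0.6],[0,0,-0.5,0,0.6],[0,0,-0.8,0,0.6],[0,0,0,0,0.6]]]'; python3 - <<'E'
from h import *
a=camera("top");b=camera("scene");print(sensors.get_obs()['ee_pos'])
cv2.imwrite("pics/c3.png",np.hstack([cv2.resize(a[195:265,220:320],None,fx=4,fy=4),cv2.resize(b[160:230+30,360:440],None,fx=4,fy=4)[:280]]))
E
```

```text
time: 1.3
ee_pos: [0.4903, 0.2052, 0.1394]
tcp_rot: [-179.8, -0.5, -178.3]
wrist_force: [0.1, 0.2, 0.1]
opening: 0.0513
grasp_force: 0.0
[0.4921178  0.20663685 0.14516161]
```

View pics/c3.png

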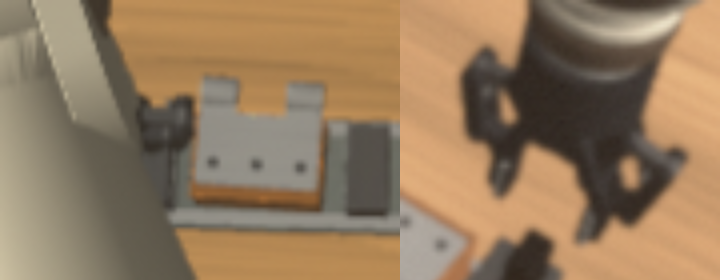

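The fingertips at (500,190) and (585,235) straddle the handle at (540,240). Next I'll descend and close.

```bash
python3 -m jog '[[[0.03,-0.03,-0.5,0,0.6],[0,0,-0.55,0,0.6],[0,0,0,0,0.6],[0,0,0,0,0.3],[0,0,0,0,0.1],[0,0,0,0,0],[0,0,0,0,0]]]' 50
```

```text
time: 2.1
ee_pos: [0.4952, 0.2058, 0.0952]
tcp_rot: [179.9, 0.2, -178.2]
wrist_force: [-2.1, -0.6, 6.0]
opening: 0.0183
grasp_force: 49.1
```

```bash
python3 -m jog '[[[0.003,-0.1,0,0,0],[0.003,-0.1,0,0,0],[0.003,-0.1,0,0,0],[0.003,-0.1,0,0,0],[0.003,-0.08,0,0,0],[0,0,0,0,0],[0,0,0,0,0]]]'
```

```text
time: 2.8
ee_pos: [0.4959, 0.1819, 0.0952]
tcp_rot: [179.9, 0.2, -178.2]
wrist_force: [-1.8, -0.1, 6.5]
opening: 0.0188
grasp_force: 49.2
```

```bash
python3 -m jog '[[[0.001,-0.03,0,0,0],[0.001,-0.03,0,0,0],[0.001,-0.03,0,0,0]]]'; python3 -m jog '[[[0,-0.02,0,0,0],[0,-0.02,0,0,0]]]'
```

```text
time: 3.1
ee_pos: [0.496, 0.178, 0.0952]
tcp_rot: [179.8, 0.2, -178.2]
wrist_force: [-1.7, 5.1, 6.4]
opening: 0.0183
grasp_force: 49.1
time: 3.3
ee_pos: [0.4961, 0.176, 0.0952]
tcp_rot: [179.8, 0.2, -178.2]
wrist_force: [-1.2, 3.4, 5.8]
opening: 0.0187
grasp_force: 49.1
```

```bash
python3 -m jog '[[[0,-0.02,0,0,0],[0,-0.02,0,0,0]]]'
```

```text
time: 3.5
ee_pos: [0.4962, 0.1751, 0.0952]
tcp_rot: [179.7, 0.2, -178.2]
wrist_force: [-0.7, 14.4, 3.2]
opening: 0.0185
grasp_force: 49.0
```

Contact made. I'll hold the push, then check it.

```bash
python3 -m jog '[[[0,0,0,0,0],[0,0,0,0,0],[0,0,0,0,0]]]'
```

```text
time: 3.8
ee_pos: [0.4961, 0.1751, 0.0952]
tcp_rot: [179.7, 0.2, -178.2]
wrist_force: [-1.4, 10.5, 5.0]
opening: 0.0187
grasp_force: 49.1
```

```bash
python3 -m jog '[[[0,-0.01,0,0,0],[0,0,0,0,0],[0,0,0,0,0],[0,0,0,0,0]]]'
```

```text
time: 4.2
ee_pos: [0.4961, 0.1751, 0.0952]
tcp_rot: [179.7, 0.2, -178.1]
wrist_force: [-1.2, 13.3, 3.7]
opening: 0.0186
grasp_force: 49.0
```

```bash
python3 -m jog '[[[0,-0.008,0,0,0],[0,0,0,0,0],[0,0,0,0,0],[0,0,0,0,0],[0,0,0,0,0],[0,0,0,0,0],[0,0,0,0,0],[0,0,0,0,0]]]'
```

```text
time: 5.0
ee_pos: [0.4961, 0.1751, 0.0952]
tcp_rot: [179.6, 0.2, -178.1]
wrist_force: [-1.3, 15.2, 3.4]
opening: 0.0186
grasp_force: 49.0
```

The clamp is firmly shut. Now I'll release, rise and step aside for a clear, accurate look.

```bash
python3 -m jog '[[[0,0,0,0,0.4],[0,0,0,0,0.5],[0,0,0,0,0.5],[0,0,0.8,0,0.5],[0,0,0.9,0,0.6],[-0.5,0.8,0.3,0,0.8],[-0.5,0.8,0,0,1],[-0.5,0.8,0,0,1]]]';python3 -m jog '[[[-0.5,0.8,0,0,1],[-0.5,0.8,0,0,1],[0,0,0,0,1],[0,0,0,0,1]]]'; python3 - <<'E'
from h import *
for n in("top","scene"): cv2.imwrite(f"pics/{n}4.png",camera(n))
a=cv2.imread("pics/top4.png")
cv2.imwrite("pics/c4.png",np.vstack([cv2.resize(a[205:255,245:340],None,fx=6,fy=6,interpolation=cv2.INTER_CUBIC),cv2.resize(a[215:265,335:430],None,fx=6,fy=6,interpolation=cv2.INTER_CUBIC)]))
E
```

```text
time: 5.8
ee_pos: [0.4197, 0.2927, 0.1936]
tcp_rot: [180.0, 0.1, -178.3]
wrist_force: [0.7, 0.1, -0.2]
opening: 0.0851
grasp_force: 0.0
time: 6.2
ee_pos: [0.3695, 0.3724, 0.1925]
tcp_rot: [-180.0, 0.0, -178.1]
wrist_force: [0.4, -0.9, -0.1]
opening: 0.0855
grasp_force: 0.0
```

View pics/c4.png

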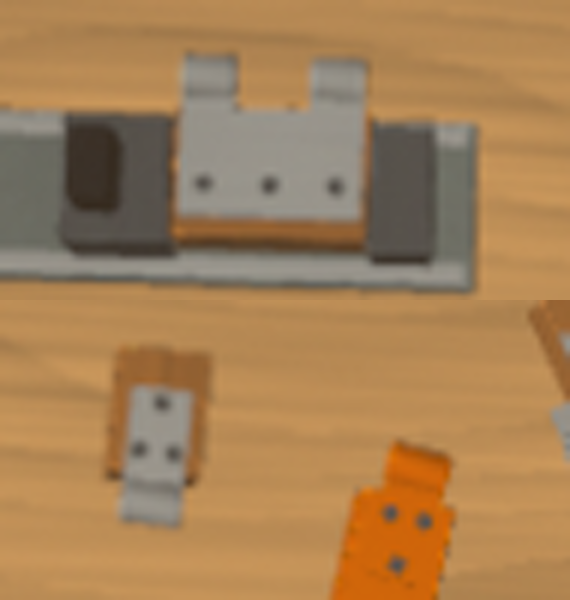

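Clamped state confirmed: the jamb sits tight between both jaws, and its knuckles at crop (210,75) and (340,80) are clear. The leaf's knuckle is at (150,505). Now for subpixel edges.

```bash
cat > m.py <<'E'
from h import *
def sat(im):
    im=im.astype(float);return 1-im.min(2)/np.maximum(im.max(2),1)
def cross(v,lo,hi,rev=False,thr=None):
    i=np.arange(lo,hi+1);s=v[lo:hi+1]
    if rev:i=i[::-1];s=s[::-1]
    t=(s.max()+s.min())/2 if thr is None else thr
    k=np.where((s[:-1]-t)*(s[1:]-t)<=0)[0][0]
    return i[k]+(t-s[k])/(s[k+1]-s[k])*(i[k+1]-i[k])
if __name__=="__main__":
    S=sat(cv2.imread("pics/top4.png"))
    cv=lambda x:(x+.5)/6-.5
    def rows(x0,x1,y0,y1,z,lab):
        P=[(c,cross(S[:,c],y0,y1)) for c in range(x0,x1+1)]
        W=plane("top",P,z);f=np.polyfit(W[:,1],W[:,0],1)
        print(lab,W.round(4)[:,:2].tolist(),"mean",W.mean(0).round(4),"yaw",np.degrees(np.arctan(-f[0])).round(1));return W
    a=rows(277,282,210,217,.072,"jK+y");b=rows(298,303,210,218,.072,"jK-y")
    d=a.mean(0)-b.mean(0);print("hinge yaw",np.degrees(np.arctan2(-d[0],d[1])))
    rows(357,363,297-50,307-50,.038,"leafK")
    rows(356,367,219,226,.036,"leaf steel/wood (ignore)") if 0 else None
    def cols(r0,r1,x0,x1,z,lab):
        P=[(cross(S[r],x0,x1),r) for r in range(r0,r1+1)]
        W=plane("top",P,z);f=np.polyfit(W[:,0],W[:,1],1)
        print(lab,W.round(4)[:,:2].tolist(),"mean",W.mean(0).round(4),"yaw",np.degrees(np.arctan(f[0])).round(1))
    cols(215,219,272,279,.078,"jK+y left");cols(215,219,282,287,.078,"jK+y right")
    cols(217,220,293,299,.078,"jK-y left");cols(217,220,303,309,.078,"jK-y right")
    cols(230,243,352,358,.04,"leaf steel left");cols(230,243,364,370,.04,"leaf steel right")
    # wood block outer edges via red-channel/value change: screws centroids for yaw
    V=cv2.imread("pics/top4.png").max(2)
    for (x0,x1,y0,y1,z,lab) in((272,306,230,240,.075,"jamb"),(355,368,228,243,.041,"leaf")):
        m=(V[y0:y1,x0:x1].astype(int)); print(lab); 
        med=np.median(m);w=np.clip(med-25-m,0,None);n,l=cv2.connectedComponents((w>0).astype(np.uint8))
        for k in range(1,n):
            yy,xx=np.where(l==k);ww=w[yy,xx]
            if len(yy)>=2:print(len(yy),plane("top",[((xx*ww).sum()/ww.sum()+x0,(yy*ww).sum()/ww.sum()+y0)],z).round(4))
E
python3 m.py
```

```text
jK+y [[0.5536, 0.1396], [0.5534, 0.1368], [0.5535, 0.1341], [0.5536, 0.1313], [0.5537, 0.1285], [0.5538, 0.1258]] mean [0.5536 0.1327 0.072 ] yaw 1.2
jK-y [[0.5553, 0.0816], [0.5554, 0.0788], [0.5556, 0.0761], [0.5557, 0.0733], [0.5558, 0.0705], [0.556, 0.0678]] mean [0.5556 0.0747 0.072 ] yaw 3.1
hinge yaw 2.008962205587462
leafK [[0.4667, -0.0881], [0.4665, -0.0909], [0.4662, -0.0937], [0.4661, -0.0965], [0.4662, -0.0993], [0.4658, -0.1021], [0.4651, -0.1049]] mean [ 0.4661 -0.0965  0.038 ] yaw -4.5
jK+y left [[0.5486, 0.1441], [0.5458, 0.1446], [0.543, 0.1448], [0.5402, 0.1445], [0.5374, 0.1441]] mean [0.543  0.1444 0.078 ] yaw 0.1
jK+y right [[0.5501, 0.1199], [0.5473, 0.1195], [0.5445, 0.1191], [0.5417, 0.1191], [0.5389, 0.1191]] mean [0.5445 0.1193 0.078 ] yaw 4.1
jK-y left [[0.5466, 0.0858], [0.5438, 0.0856], [0.541, 0.0854], [0.5382, 0.0851]] mean [0.5424 0.0854 0.078 ] yaw 5.0
jK-y right [[0.5481, 0.0605], [0.5453, 0.0604], [0.5426, 0.0602], [0.5398, 0.0601]] mean [0.544  0.0603 0.078 ] yaw 2.9
leaf steel left [[0.5267, -0.0832], [0.5239, -0.0831], [0.521, -0.0831], [0.5182, -0.0827], [0.5153, -0.0825], [0.5125, -0.0824], [0.5096, -0.0824], [0.5068, -0.0825], [0.504, -0.0823], [0.5011, -0.0822], [0.4983, -0.0817], [0.4954, -0.0816], [0.4926, -0.0816], [0.4897, -0.0808]] mean [ 0.5082 -0.0823  0.04  ] yaw -3.2
leaf steel right [[0.5284, -0.112], [0.5256, -0.1124], [0.5228, -0.1121], [0.5199, -0.112], [0.5171, -0.112], [0.5142, -0.1119], [0.5114, -0.1119], [0.5085, -0.1117], [0.5057, -0.1115], [0.5029, -0.1116], [0.5, -0.1111], [0.4971, -0.1103], [0.4943, -0.1102], [0.4915, -0.1103]] mean [ 0.51   -0.1115  0.04  ] yaw -3.2
jamb
20 [[0.4948 0.1475 0.075 ]]
8 [[0.494  0.1309 0.075 ]]
5 [[0.4948 0.1007 0.075 ]]
6 [[0.496  0.0707 0.075 ]]
2 [[0.4929 0.058  0.075 ]]
leaf
5 [[ 0.5227 -0.0978  0.041 ]]
5 [[ 0.4999 -0.088   0.041 ]]
6 [[ 0.4988 -0.1045  0.041 ]]
```

Jamb gap is at (0.5444, 0.1023, 0.072) with yaw 2.0°. The leaf knuckle is at (0.4763, -0.0955), with the block centre at (0.5202, -0.098) and yaw -3.2°. The sizes check out: 34 mm gap, 84 mm overall, 29 mm knuckle. Moving to the leaf.

```bash
python3 -m jog '[[[0.3,-0.9,0,-0.13,1],[0.3,-0.9,0,-0.13,1],[0.3,-0.9,0,-0.13,1],[0.3,-0.9,0,-0.13,1],[0.3,-0.9,0,-0.13,1],[0.3,-0.9,0,-0.13,1],[0.3,-0.9,0,-0.13,1],[0.3,-0.9,0,-0.11,1]]]'; python3 -m jog '[[[0.3,-0.9,0,0,1],[0.3,-0.9,0,0,1],[0,0,0,0,1],[0,0,0,0,1]]]'
```

```text
time: 7.1
ee_pos: [0.4902, 0.0082, 0.1928]
tcp_rot: [-180.0, 0.1, 176.5]
wrist_force: [1.2, 0.7, -0.6]
opening: 0.0856
grasp_force: 0.0
time: 7.5
ee_pos: [0.5196, -0.0805, 0.1922]
tcp_rot: [180.0, -0.0, 176.4]
wrist_force: [-0.3, 0.8, -0.0]
opening: 0.0854
grasp_force: 0.0
```

```bash
python3 -m jog '[[[0.01,-0.35,0,0.08,1],[0,0,-0.9,0,1],[0,0,-0.9,0,1],[0,0,-0.9,0,1],[0,0,-0.5,0,1],[0,0,0,0,1],[0,0,0,0,1]]]'; python3 -m jog '[[[0,0,-0.3,0,1],[0,0,-0.24,0,1],[0,0,0,0,1],[0,0,0,0,1]]]'
```

```text
time: 8.2
ee_pos: [0.5206, -0.0952, 0.0336]
tcp_rot: [-180.0, 0.0, 177.1]
wrist_force: [0.0, -0.0, 0.6]
opening: 0.0854
grasp_force: 0.0
time: 8.6
ee_pos: [0.5204, -0.0956, 0.0054]
tcp_rot: [180.0, -0.0, 177.1]
wrist_force: [1.0, 0.6, 0.2]
opening: 0.0854
grasp_force: 0.0
```

```bash
python3 -m jog '[[[0,-0.045,-0.01,-0.05,1],[0,0,0,0,0.7],[0,0,0,0,0.55],[0,0,0,0,0.45],[0,0,0,0,0.4],[0,0,0,0,0.3],[0,0,0,0,0.3]]]' 40;python3 -m jog '[[[0,0,0,0,0.2],[0,0,0,0,0.2],[0,0,0,0,0.2]]]'
```

```text
time: 9.3
ee_pos: [0.5208, -0.098, 0.0054]
tcp_rot: [-180.0, 0.0, 176.8]
wrist_force: [-0.3, -0.4, 5.2]
opening: 0.0431
grasp_force: 41.4
time: 9.6
ee_pos: [0.5208, -0.098, 0.0054]
tcp_rot: [-180.0, 0.0, 176.8]
wrist_force: [-1.0, -0.6, 5.7]
opening: 0.0429
grasp_force: 41.4
```

```bash
python3 -m jog '[[[0,0,0.3,0,0.2],[0,0,0.6,0,0.2],[0,0,0.6,0,0.2],[0,0,0.5,0,0.2],[0.34,0.5,0,0.26,0.2],[0.34,0.5,0,0.26,0.2],[0.34,0.5,0,0.26,0.2],[0.34,0.5,0,0.26,0.2]]]'; python3 -m jog '[[[0,0.5,0,0,0.2],[0,0.5,0,0,0.2],[0,0.5,0,0,0.2],[0,0.4,0,0,0.2],[0,0,0,0,0.2],[0,0,0,0,0.2],[0,0,0,0,0.2]]]'
python3 - <<'E'
from h import *
o=sensors.get_obs();print(o['ee_pos'],o['tcp_rot'])
a=camera("top");b=camera("scene");cv2.imwrite("pics/top5.png",a);cv2.imwrite("pics/scene5.png",b)
cv2.imwrite("pics/c5.png",np.hstack([cv2.resize(a[195:265,240:330],None,fx=4,fy=4,interpolation=cv2.INTER_CUBIC),cv2.resize(b[190:260,315:415],None,fx=4,fy=4,interpolation=cv2.INTER_CUBIC)]))
E
```

```text
time: 10.4
ee_pos: [0.5889, 0.0031, 0.1054]
tcp_rot: [180.0, -0.0, -177.9]
wrist_force: [-0.1, -0.1, -2.4]
opening: 0.0425
grasp_force: 41.2
time: 11.1
ee_pos: [0.5885, 0.0964, 0.1051]
tcp_rot: [-180.0, -0.0, -178.0]
wrist_force: [-0.6, 0.5, -2.2]
opening: 0.0426
grasp_force: 41.2
[0.58846097 0.09642941 0.1050647 ] [-1.79988944e+02 -1.12574276e-02 -1.78017413e+02]
```

View pics/c5.png

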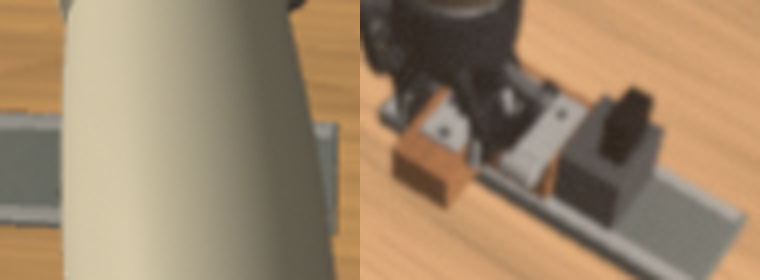

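The top view is blocked by the arm. The scene view shows the block held at crop (440,150), just ahead of the jamb. I'll align, then lower to just above the knuckles.

```bash
python3 -m jog '[[[0.01,0.15,0,0,0.2],[0,0,-0.4,0,0.2],[0,0,-0.4,0,0.2],[0,0,0,0,0.2],[0,0,0,0,0.2],[0,0,0,0,0.2]]]'
python3 - <<'E'
from h import *
o=sensors.get_obs();p=o['ee_pos']
b=camera("scene");cv2.imwrite("pics/scene6.png",b);s=cv2.imread("pics/scene0.png")
def corners(c,yaw,z):
    t=np.radians(yaw);R=np.array([[np.cos(t),-np.sin(t)],[np.sin(t),np.cos(t)]])
    return np.array([[*(c+R@[x,y]),z+h] for x,y,h in((.03,.022,.036),(.03,-.022,.036),(.03,.022,0),(.03,-.022,0))])
q0=proj("scene",corners(np.array([.5202,-.0979]),-3.2,0))
c1=p[:2]+[-.0005,-0.0000]; q1=proj("scene",corners(c1,2,p[2]-.0054))
out=[]
for im,q in((s,q0),(b,q1)):
    m=q.mean(0).astype(int)-[15,18];m=m.astype(int)
    big=cv2.resize(im[m[1]:m[1]+36,m[0]:m[0]+30],None,fx=12,fy=12,interpolation=cv2.INTER_CUBIC)
    for u in q: cv2.circle(big,tuple(((u-m+.5)*12-.5).astype(int)),3,(255,0,255),1)
    out.append(big)
print(p,o['tcp_rot'],q0.round(1).tolist(),q1.round(1).tolist())
cv2.imwrite("pics/c6.png",np.hstack(out))
E
```

```text
time: 11.8
ee_pos: [0.5896, 0.1047, 0.0662]
tcp_rot: [180.0, 0.1, -178.0]
wrist_force: [0.0, -0.6, -1.7]
opening: 0.0426
grasp_force: 41.2
[0.58961691 0.10466703 0.0662018 ] [ 1.79988428e+02  8.66385614e-02 -1.77997887e+02] [[294.4, 202.4], [283.5, 194.5], [294.9, 209.4], [284.2, 201.5]] [[338.8, 245.7], [324.6, 237.0], [338.1, 252.5], [324.4, 243.9]]
```

View pics/c6.png

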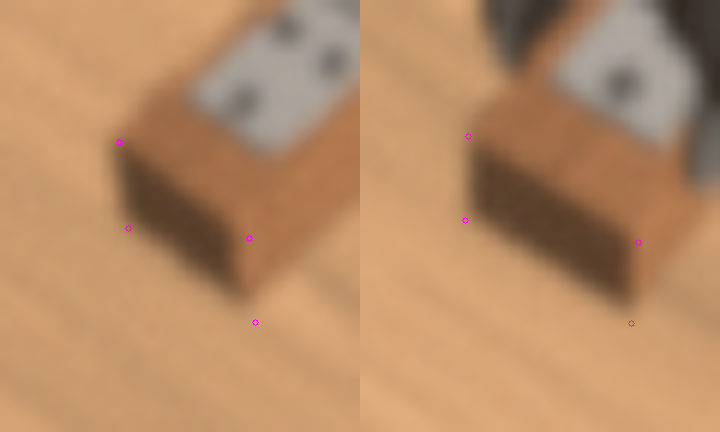

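The predicted corners (magenta) sit about 1.5 px off in the same direction in both views, so the bias is common and the block hasn't obviously slipped. I'll quantify this with the leaf's rear screw, at crop (243,102) and (622,85), and use the jamb screws as reference.

```bash
python3 - <<'E'
from h import *
def cen(im,x,y,r=4):
    x0,y0=int(round(x)),int(round(y));g=im[y0-r:y0+r+1,x0-r:x0+r+1].max(2).astype(float)
    yy,xx=np.mgrid[-r:r+1,-r:r+1];k=xx**2+yy**2<=2.3**2
    for _ in range(1):
        w=np.clip(np.percentile(g[k],85)-g,0,None)*k
        dx,dy=(w*xx).sum()/w.sum(),(w*yy).sum()/w.sum()
    return x0+dx,y0+dy
s0,s4,s6,t4=[cv2.imread(f"pics/{n}.png") for n in("scene0","scene4","scene6","top4")]
q0=np.array([[294.4,202.4],[283.5,194.5],[294.9,209.4],[284.2,201.5]]);m0=q0.mean(0).astype(int)-[15,18]
q1=np.array([[338.8,245.7],[324.6,237.0],[338.1,252.5],[324.4,243.9]]);m1=q1.mean(0).astype(int)-[15,18]
a=cen(s4,*(np.array([243,102])/12-.46+m0));b=cen(s6,*(np.array([262,85])/12-.46+m1))
A=plane("scene",[a],.041)[0];B=plane("scene",[b],.041+.0662-.0054)[0]
tl=plane("top",[cen(t4,*proj("top",[.5227,-.0978,.041])[0])],.041)[0]
print(a,b,"rear screw rest scene",A.round(4),"top",tl.round(4),"now scene",B.round(4))
for P in([.494,.1309,.075],[.4948,.1007,.075],[.496,.0707,.075]):
    t=plane("top",[cen(t4,*proj("top",P)[0])],.075)[0]
    # scene: darkest point near projection, in clear picture 4
    u=proj("scene",P)[0].round().astype(int);g=s4[u[1]-4:u[1]+5,u[0]-4:u[0]+5].max(2);i=np.unravel_index(g.argmin(),g.shape)
    c=cen(s4,u[0]-4+i[1],u[1]-4+i[0]);print("jamb top",t.round(4),"scene",plane("scene",[c],.075)[0].round(4))
t=np.radians(5.2);R=np.array([[np.cos(t),-np.sin(t)],[np.sin(t),np.cos(t)]])
tcp0=np.array([.5208,-.098]);print("predicted now (scene-based)",(np.array([.5896,.1047])+R@(A[:2]-tcp0)).round(4))
E
```

```text
(np.float64(293.584126984127), np.float64(191.34603174603174)) (np.float64(337.1655844155844), np.float64(232.9805194805195)) rear screw rest scene [ 0.5244 -0.1026  0.041 ] top [ 0.5226 -0.0979  0.041 ] now scene [0.5929 0.1038 0.1018]
jamb top [0.494  0.1308 0.075 ] scene [0.4992 0.1482 0.075 ]
jamb top [0.495  0.1008 0.075 ] scene [0.4954 0.0968 0.075 ]
jamb top [0.4961 0.0706 0.075 ] scene [0.4964 0.0667 0.075 ]
predicted now (scene-based) [0.5936 0.1004]
```

The jamb position implied by the handle in the robot frame (y about 0.0996) and the screw check agree: shift about -3 mm in y, and x is right to within 1 mm. I'll correct y and lower slowly while watching the force.

```bash
python3 -m jog '[[[-0.015,-0.064,0,0,0.2],[0,0,0,0,0.2],[0,0,-0.1,0,0.2],[0,0,-0.1,0,0.2],[0,0,0,0,0.2],[0,0,0,0,0.2]]]'; python3 -m jog '[[[0,0,-0.06,0,0.2],[0,0,-0.06,0,0.2],[0,0,0,0,0.2]]]'
```

```text
time: 12.45
ee_pos: [0.588, 0.1014, 0.0545]
tcp_rot: [-180.0, -0.0, -178.0]
wrist_force: [0.1, 0.4, -1.7]
opening: 0.0428
grasp_force: 41.2
time: 12.75
ee_pos: [0.588, 0.1013, 0.0483]
tcp_rot: [-180.0, -0.0, -178.0]
wrist_force: [-0.6, -0.2, -0.4]
opening: 0.0426
grasp_force: 41.2
```

```bash
python3 -m jog '[[[0.014,0,-0.06,0,0.2],[0,0,-0.06,0,0.2],[0,0,-0.06,0,0.2],[0,0,0,0,0.2],[0,0,0,0,0.2],[0,0,0,0,0.2]]]'; python3 -m jog '[[[0,0,0,0,0.2],[0,0,0,0,0.2]]]'
```

```text
time: 13.35
ee_pos: [0.5891, 0.1014, 0.04]
tcp_rot: [180.0, 0.0, -178.0]
wrist_force: [-0.3, 0.0, -0.9]
opening: 0.043
grasp_force: 41.2
time: 13.55
ee_pos: [0.589, 0.1014, 0.04]
tcp_rot: [-180.0, 0.0, -178.0]
wrist_force: [0.6, 0.0, -1.5]
opening: 0.042
grasp_force: 41.2
```

The knuckle is in with no contact. I'll feel gently for the clearances to confirm centring.

```bash
python3 -m jog '[[[0,-0.02,-0.012,0,0.2],[0,-0.02,0,0,0.2],[0,0,0,0,0.2]]]'; python3 -m jog '[[[0,-0.01,0,0,0.2],[0,0,0,0,0.2]]]'
```

```text
time: 13.85
ee_pos: [0.5889, 0.0992, 0.0393]
tcp_rot: [-180.0, -0.0, -178.0]
wrist_force: [0.3, 0.3, -1.6]
opening: 0.0425
grasp_force: 41.2
time: 14.05
ee_pos: [0.589, 0.0988, 0.0393]
tcp_rot: [180.0, 0.0, -178.0]
wrist_force: [-1.1, -0.2, -1.5]
opening: 0.0428
grasp_force: 41.2
```

```bash
python3 -m jog '[[[0,0.05,0,0,0.2],[0,0.02,0,0,0.2],[0,0,0,0,0.2]]]';python3 -m jog '[[[0,0.02,0,0,0.2],[0,0,0,0,0.2]]]'
```

```text
time: 14.35
ee_pos: [0.589, 0.1027, 0.0393]
tcp_rot: [180.0, -0.0, -178.0]
wrist_force: [-0.5, -0.1, -1.1]
opening: 0.0428
grasp_force: 41.2
time: 14.55
ee_pos: [0.5889, 0.1035, 0.0393]
tcp_rot: [180.0, -0.0, -178.0]
wrist_force: [-0.0, 0.3, -0.8]
opening: 0.0425
grasp_force: 41.2
```

Free over y 0.0988–0.1035, out of 6 mm total play, so the centre is about 0.1012. Back to centre, then feel in -x, where about 4 mm of play is expected.

```bash
python3 -m jog '[[[0,-0.046,0,0,0.2],[-0.03,0,0,0,0.2],[-0.02,0,0,0,0.2],[0,0,0,0,0.2]]]'; python3 -m jog '[[[-0.012,0,0,0,0.2],[0,0,0,0,0.2]]]'
```

```text
time: 14.95
ee_pos: [0.5863, 0.1011, 0.0393]
tcp_rot: [180.0, -0.0, -178.0]
wrist_force: [0.5, -0.6, -2.1]
opening: 0.0431
grasp_force: 41.2
time: 15.15
ee_pos: [0.5861, 0.1011, 0.0394]
tcp_rot: [-180.0, 0.0, -178.0]
wrist_force: [1.8, -0.6, -3.1]
opening: 0.0426
grasp_force: 41.2
```

```bash
python3 -m jog '[[[-0.012,0,0,0,0.2],[0,0,0,0,0.2]]]'
```

```text
time: 15.35
ee_pos: [0.5856, 0.1011, 0.0394]
tcp_rot: [-180.0, 0.0, -178.0]
wrist_force: [1.4, -0.2, -1.3]
opening: 0.0429
grasp_force: 41.2
```

```bash
python3 -m jog '[[[-0.012,0,0,0,0.2],[0,0,0,0,0.2],[0,0,0,0,0.2]]]'
```

```text
time: 15.65
ee_pos: [0.5847, 0.1011, 0.0393]
tcp_rot: [-180.0, 0.0, -178.0]
wrist_force: [2.0, -1.5, -2.4]
opening: 0.0428
grasp_force: 41.2
```

```bash
python3 -m jog '[[[-0.012,0,0,0,0.2],[0,0,0,0,0.2],[0,0,0,0,0.2]]]'
```

```text
time: 15.95
ee_pos: [0.5841, 0.1011, 0.0393]
tcp_rot: [-180.0, -0.0, -178.0]
wrist_force: [2.2, -0.4, -1.8]
opening: 0.0426
grasp_force: 41.2
```

```bash
python3 -m jog '[[[-0.012,0,0,0,0.2],[0,0,0,0,0.2]]]'; for i in 1 2 3; do python3 -m jog '[[[0,0,0,0,0.2]]]' | grep -E "wrist|ee"; done
```

```text
time: 16.15
ee_pos: [0.5835, 0.101, 0.0393]
tcp_rot: [-180.0, 0.0, -178.0]
wrist_force: [2.8, -1.5, -1.8]
opening: 0.043
grasp_force: 41.2
ee_pos: [0.5834, 0.1011, 0.0393]
wrist_force: [2.7, -1.7, -1.8]
ee_pos: [0.5834, 0.1011, 0.0393]
wrist_force: [2.6, -1.6, -1.6]
ee_pos: [0.5834, 0.1011, 0.0392]
wrist_force: [2.4, -0.8, -1.2]
```

```bash
for i in 1; do python3 -m jog '[[[0.012,0,0,0,0.2],[0,0,0,0,0.2],[0,0,0,0,0.2]]]' | grep -E "wrist|ee"; done; python3 -m jog '[[[0.012,0,0,0,0.2],[0,0,0,0,0.2],[0,0,0,0,0.2]]]' | grep -E "wrist|ee";  python3 -m jog '[[[0.012,0,0,0,0.2],[0,0,0,0,0.2],[0,0,0,0,0.2]]]' | grep -E "wrist|ee"; python3 -m jog '[[[0.012,0,0,0,0.2],[0,0,0,0,0.2],[0,0,0,0,0.2]]]' | grep -E "wrist|ee"
```

```text
ee_pos: [0.5838, 0.1012, 0.0391]
wrist_force: [0.2, -0.1, -1.9]
ee_pos: [0.5847, 0.1011, 0.0393]
wrist_force: [-0.1, 0.5, -2.2]
ee_pos: [0.5853, 0.1011, 0.0393]
wrist_force: [-0.1, 0.2, -1.1]
ee_pos: [0.5859, 0.1011, 0.0393]
wrist_force: [0.2, 0.9, -0.8]
```

The force dropped immediately on backing off, so my probe slid something by about 2 mm, probably the jamb in x. I'll lift out and re-measure the jamb from above.

```bash
python3 -m jog '[[[0.02,0,0,0,0.2],[0,0,0.3,0,0.2],[0,0,0.6,0,0.2],[0,0,0.5,0,0.2],[0,-0.8,0,0,0.2],[0,-0.8,0,0,0.2],[0,-0.8,0,0,0.2],[0,-0.8,0,0,0.2]]]' | head -2; python3 -m jog '[[[0,-0.8,0,0,0.2],[0,-0.8,0,0,0.2],[0,-0.2,0,0,0.2],[0,0,0,0,0.2],[0,0,0,0,0.2]]]'
python3 - <<'E'
from m import *
a=camera("top");b=camera("scene");cv2.imwrite("pics/top7.png",a);cv2.imwrite("pics/scene7.png",b)
for nm in("top4","top7"):
    im=cv2.imread(f"pics/{nm}.png");S=sat(im)
    r=[]
    for x0,x1 in((277,282),(298,303)):
        W=plane("top",[(c,cross(S[:,c],209,218)) for c in range(x0,x1+1)],.072);r.append(W.mean(0))
    d=r[0]-r[1];ys=[plane("top",[(cross(S[q],*l),q) for q in range(216,220)],.078)[:,1].mean() for l in((272,279),(282,287),(293,299),(303,309))]
    print(nm,"axis x",((r[0]+r[1])/2)[0].round(4)-.0102,[v.round(4)[0] for v in r],"yaw",np.degrees(np.arctan2(-d[0],d[1])).round(2),"y edges",np.round(ys,4))
cv2.imwrite("pics/c7.png",np.vstack([cv2.resize(a[200:255,225:375],None,fx=5,fy=5,interpolation=cv2.INTER_CUBIC),cv2.resize(b[170:225,265:415],None,fx=5,fy=5,interpolation=cv2.INTER_CUBIC)]))
E
```

```text
time: 18.45
ee_pos: [0.587, -0.0604, 0.1108]
time: 18.95
ee_pos: [0.587, -0.1482, 0.1098]
tcp_rot: [180.0, 0.0, -178.0]
wrist_force: [0.5, -0.3, -1.5]
opening: 0.0427
grasp_force: 41.3
top4 axis x 0.5444 [np.float64(0.5536), np.float64(0.5556)] yaw 2.01 y edges [0.1445 0.1192 0.0856 0.0604]
top7 axis x 0.5418000000000001 [np.float64(0.551), np.float64(0.5529)] yaw 1.85 y edges [0.1445 0.1194 0.0856 0.0606]
```

View pics/c7.png

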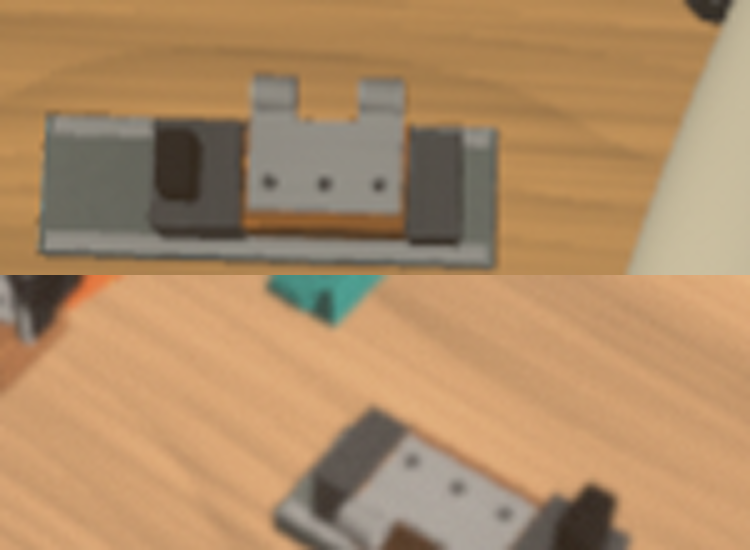

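The jamb slid 2.6 mm in -x, with its yaw unchanged, and it is still flush in both jaws. Vision gives a target TCP x of 0.5863 and the contact gives 0.5874. I'll measure the plate edge in the gap to settle the difference.

```bash
python3 - <<'E'
from m import *
im=cv2.imread("pics/top7.png");S=sat(im)
ax=.5418
for c in range(287,294):
    print(c,S[216:232,c].round(2), (plane("top",[(c,cross(S[:,c],217,230,rev=True,thr=.25))],.074)[0]-[ax,0,0]).round(4)[:2])
# rear edge of plate & leaf rear screws for reference
E
```

```text
287 [0.54 0.54 0.54 0.55 0.53 0.54 0.54 0.49 0.23 0.08 0.08 0.09 0.08 0.09
 0.09 0.1 ] [-0.0153  0.1098]
288 [0.54 0.54 0.54 0.55 0.54 0.54 0.54 0.49 0.26 0.08 0.09 0.09 0.09 0.09
 0.09 0.09] [-0.0155  0.107 ]
289 [0.54 0.54 0.54 0.55 0.54 0.54 0.55 0.49 0.27 0.08 0.09 0.09 0.1  0.09
 0.1  0.09] [-0.0155  0.1043]
290 [0.54 0.54 0.54 0.54 0.54 0.54 0.54 0.49 0.27 0.09 0.09 0.08 0.09 0.08
 0.09 0.09] [-0.0154  0.1015]
291 [0.54 0.54 0.54 0.54 0.54 0.53 0.54 0.49 0.27 0.09 0.08 0.09 0.09 0.08
 0.08 0.09] [-0.0151  0.0988]
292 [0.54 0.54 0.54 0.54 0.54 0.54 0.55 0.49 0.27 0.09 0.08 0.09 0.08 0.08
 0.09 0.08] [-0.0149  0.096 ]
293 [0.54 0.54 0.54 0.54 0.54 0.55 0.54 0.49 0.27 0.08 0.08 0.08 0.09 0.09
 0.09 0.09] [-0.0148  0.0933]
```

No overhang shows in the gap, so 4 mm of play holds. The contact-based value doesn't depend on the camera, so I'll weight it most and aim for TCP (0.5873, 0.1011, 0.0394).

```bash
python3 -m jog '[[[0,0.8,0,0,0.2],[0,0.8,0,0,0.2],[0,0.8,0,0,0.2],[0,0.8,0,0,0.2],[0,0.8,0,0,0.2],[0,0.8,0,0,0.2],[0,0.15,0,0,0.2],[0,0,0,0,0.2]]]' >/dev/null; python3 -m jog '[[[0,0,0,0,0.2],[0,0,0,0,0.2]]]'
```

```text
time: 20.05
ee_pos: [0.5869, 0.0977, 0.1093]
tcp_rot: [-180.0, -0.0, -178.0]
wrist_force: [0.6, -0.4, -1.2]
opening: 0.0424
grasp_force: 41.4
```

```bash
python3 -m jog '[[[0.008,0.068,0,0,0.2],[0,0,-0.4,0,0.2],[0,0,-0.4,0,0.2],[0,0,0,0,0.2],[0,0,0,0,0.2]]]'; python3 -m jog '[[[0,0,-0.1,0,0.2],[0,0,-0.1,0,0.2],[0,0,-0.1,0,0.2],[0,0,0,0,0.2],[0,0,0,0,0.2]]]'; python3 -m jog '[[[0,0,-0.1,0,0.2],[0,0,-0.1,0,0.2],[0,0,-0.1,0,0.2],[0,0,0,0,0.2],[0,0,0,0,0.2]]]'
```

```text
time: 20.55
ee_pos: [0.5872, 0.1015, 0.0696]
tcp_rot: [-180.0, -0.0, -178.0]
wrist_force: [-0.5, -1.2, -1.0]
opening: 0.0427
grasp_force: 41.4
time: 21.05
ee_pos: [0.5872, 0.102, 0.0542]
tcp_rot: [-180.0, -0.0, -178.0]
wrist_force: [-0.1, 0.3, -2.3]
opening: 0.0426
grasp_force: 41.4
time: 21.55
ee_pos: [0.5872, 0.102, 0.0391]
tcp_rot: [-180.0, -0.0, -178.0]
wrist_force: [0.5, 0.6, -1.9]
opening: 0.043
grasp_force: 41.4
```

```bash
python3 -m jog '[[[0.002,-0.016,0.006,0,0.2],[0,0,0,0,0.2],[0,0,0,0,0.2],[0,0,0,0,0.2],[0,0,0,0,0.2],[0,0,0,0,0.2]]]'; python3 - <<'E'
from h import *
b=camera("scene");cv2.imwrite("pics/c8.png",cv2.resize(b[195:265,310:415],None,fx=6,fy=6,interpolation=cv2.INTER_CUBIC))
E
```

```text
time: 22.15
ee_pos: [0.5874, 0.1012, 0.0396]
tcp_rot: [-180.0, -0.0, -178.0]
wrist_force: [0.2, 0.0, -2.5]
opening: 0.0427
grasp_force: 41.4
```

View pics/c8.png

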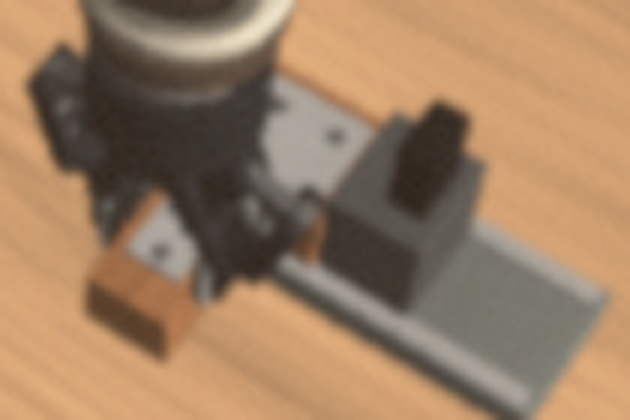

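The picture shows the block held level at crop (140,290) beside the jamb, with the sliding jaw at (400,230) still shut against it. Only the block's weight shows on the wrist, with no side force, so I'm handing it in.

```bash
python3 -c "
from h import *;print(ticket.job_done())"
```

```text
the job is handed in; nothing more can be done
None
```

I shut the clamp on the jamb block and handed the job in with the single-knuckle flap held level between the jamb's knuckles, touching nothing; hole alignment is estimated within about 1 mm (vision and touch differed by that much, and the knuckles were hidden from both cameras), and one touch check slid the clamped jamb 2.6 mm in -x, which I re-measured and corrected for.

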